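Isolate the coil winder and take off the wound bobbin

TASK

First switch the coil winder off: flip the isolator's U-shaped handle right over from the cable-gland end (on) to the padlock-hasp end (off). Only then slide the wound bobbin straight up off the winder's spindle and stand it gently, collar upwards and wholly on the low wooden board, and let go of it; do not drop it. Leave the tape roll, the wrench and the carton where they are, and the isolator off.

Things in the scene. Friction and masses are not known exactly. Their poses are not given: they have to be found in the camera images.
- isolator (a joint): Handle angle: 0 = on stop (leans 0.6 rad from upright towards the box's +y end, the gland end), 0.6 = upright, 1.2 = off stop (leans 0.6 rad towards -y, the hasp end). Heavy over-centre handle (0.38 kg): about 2 to 3 N at the bar start it, less towards upright; past about 0.75 it falls to the off stop by itself. Always starts on.
- isolator_base: Fixed isolator box, grey painted steel with a white cover, 76 (x) x 140 (y) x 70 mm high; origin at the centre of its underside, z up. A round cable gland sticks out of its +y end (on), a flat steel padlock hasp out of its -y end (off). The handle's hinge axis runs along the box's x, 60 mm above the origin.
- handle_bar (a point): Centre of the black bar across the top of the U-shaped handle: 22 mm thick, 106 mm long, parallel to the box's x, 100 mm from the hinge axis; 84 mm clear between the two steel side arms. At on it is 56 mm towards the box's +y and 143 mm above the bench; upright, 160 mm. Closed fingers reaching some 20 mm below the bar's centre can push it over. Axes turn with the handle.
- spindle_top (a point): Tip of the winder's upright steel spindle, 138 mm above the bench, 20 mm thick with a tapered tip. It stands 88 mm above the winder's round drive plate (90 mm across, 50 mm above the bench) on a grey box 130 x 130 x 44 mm. Fixed, spindle does not turn.
- bobbin_centre (a point): Centre of the loose wound bobbin, half-way up its 76 mm; z along its axis towards the collar. From below: grey flange 84 mm across, 6 mm thick; copper winding 72 mm across, 34 high; an equal flange; a grey collar 42 mm across, 30 high, its middle 23 mm above this point: grip it there. Bore 28 mm. 0.3 to 0.6 kg.
- bobbin: The same bobbin; origin at the centre of its underside, 38 mm below bobbin_centre. It starts on the winder's drive plate with the spindle through it, the spindle's tip 12 mm above the collar.
- board_top (a point): Centre of the top face of the fixed wooden set-down board, 160 x 160 x 12 mm; axes along its edges, z up.
- tape_roll: Loose roll of black tape lying flat, 100 mm across, 48 mm high; origin at the centre of its underside. Leave alone.
- wrench: Loose steel wrench, 200 mm long, lying along its own x. Leave alone.
- carton: Loose cardboard carton 80 x 120 x 60 mm; origin at the centre of its underside. Leave alone.

How it is judged:
On the way, in this order (a step that is already met when the one before it is completed fails the run):
1. the isolator's handle is at off (value of joint isolator above 1.05 rad), for 0.2 s.
2. the bobbin's underside is above the spindle's tip, with the isolator off (value of joint isolator above 1.05 rad and z of bobbin in the frame of spindle_top above 0 m), for 0.05 s.
At the end, for the whole second after the job is handed in: The isolator's handle is within 0.15 rad of its off stop; the bobbin stands at rest on the board, collar upwards (axis within 0.1 rad of vertical), its centre within 45 mm of the board's centre along each edge direction (value of joint isolator above 1.05 rad and x of bobbin in the frame of board_top between -0.045 and 0.045 m and y of bobbin in the frame of board_top between -0.045 and 0.045 m and z of bobbin in the frame of board_top between -0.004 and 0.005 m and angle between bobbin's own z axis and vertical below 0.1 rad and linear speed of bobbin below 0.02 m/s); the robot touches nothing.
It fails at once if the bobbin is lifted more than 10 mm off the drive plate while the isolator is not off (value of joint isolator below 1 rad and z of bobbin in the frame of spindle_top above -0.078 m).
It fails at once if the bobbin is dropped (moves faster than 0.45 m/s, a fall of about 10 mm, with no finger on it) (contact force between the fingers and bobbin below 0.05 N and linear speed of bobbin above 0.45 m/s).
It fails at once if the tape roll, wrench or carton is moved more than 30 mm (distance of any of tape_roll, wrench, carton from where it was at the start of the episode above 0.03 m).
It also fails if it takes over 58 s, if anything falls off the work surface, if the arm or the gripper's body presses on something with over 40 N, if the wrist force passes 120 N, or if a joint passes its speed limit or range.

ROBOT

A 6-joint arm with a two-finger parallel gripper is mounted at the origin on the work surface. World frame = base frame: x ahead of the robot, y to its left, z up, the work surface at z = 0. Lengths are in m, angles in rad, forces in N, time in s.
With the tool pointing down it reaches from about 0.35 to 0.775 m from the base axis. Payload 5.5 kg.
Tool frame: the origin (TCP) lies between the finger pads; the fingertips stand 19 mm ahead of it and the grasp point (between the pads) is the TCP (env.tcp_to_tips is the distance from the TCP to the fingertips, in m); z points along the fingers, y is the direction in which the jaws open and shut (so a half turn about z gives the same grasp; the last joint's range is limited). The gripper opens to 85 mm and grips with 20 to 120 N. Pads are 22 mm wide; open, the fingers measure 114 mm over their backs; the gripper's body (76 mm by 85 mm) begins 54 mm behind the grasp point. The pads swing forward as they close: fully open they stand 13 mm farther back than shut.
Start: joints at [1.206, 0.313, 0.046, 1.304, 0, 1.431], TCP at [0.128, 0.561, 0.25] pointing down, gripper open.
Joint ranges: [-2.76, 2.76], [-0.86, 1.69], [-1.03, 1.26], [-2.2, 2.34], [-1.47, 1.5], [-3.14, 3.14]. Speed limits (rad/s): [2.57, 2.57, 3.14, 3.14, 3.14, 3.14].

INTERFACE

Orientations are given as a unit quaternion [w, x, y, z].
In Python, from workcell import env, eyes, job gives the robot as it stands. The module is installed in compiled form; this text tells all that it offers.
- The arm moves only by the tool move_arm, never from a script. Its argument "commands" is a list of rows, each a list of 3 entries, a list of its own where there are three numbers: the shift along the world's x, y, z as a fraction of full scale, then the turn, a rotation vector about the world's x, y, z as a fraction of full scale, then the gripper command: -1 is shut, 1 is fully open, values between are in proportion. In form: [[[x, y, z], [wx, wy, wz], gripper], ...]. A call has 1 to 5 rows; each row shifts and turns the commanded pose from where the row before left it; what a row does not reach is not made up. Full scale, the value 1, is 0.04 m for a shift and 8 degrees for a turn. A row lasts 1/10 s, in which the tool goes at most 50 mm and 8.59 degrees, less where a joint would pass 70% of its speed; a pose out of reach is approached as far as the arm can. A call with a number of a shift or a turn outside -1 to 1 is refused whole. A call with a gripper value outside its range is refused whole. The fingers move at their own pace and stop on an object; "newtons" is the grip in N (left out, the last holds). Time passes only in rows, so rows that do not move let the fingers close. It gives the time, the measured TCP pose, the force and the opening at its end, in the units of the state.
- env.get_state(): the state, without advancing time (a new reading comes with each control period).
- eyes.read_camera(name): name is "scene" or "side" or "wrist"; returns a dict with "frame" (384x512x3 uint8, red, green, blue), "mtx" (3x3 intrinsics, pixels), "camera_from_world" (4x4, takes a point from world to camera coordinates); the wrist camera has in their place "mount" (4x4, takes a point from camera to tool coordinates, whose origin is the TCP and whose axes are the flange's). Camera axes: x right, y down, z forward; pixel columns grow to the right and rows downward; lengths in m; the calibration is good to about 2 mm. The wrist camera is an equidistant fisheye: a pixel r from the principal point sees the ray r / f radians off the axis. A picture is of the moment at which its call begins: read the wrist's pose just before it. There is no depth.
- job.hand_in(): hands the job in, once; it reports no verdict.
The state is a dict: "clock": time; "joint_pos": joint angles; "qvel": joint speeds; "tau": joint torques, N m; "tcp_pos": TCP position; "orientation": TCP orientation; "wrist_force": force on the tool from outside, world axes, zero at the start; "ft_torque": the same for the moment, N m; "finger_gap": finger opening in m.
Only numpy, scipy, OpenCV 4.12 (cv2) and the standard library are available. Lean on these libraries where they do the work, as an engineer would, in place of code of your own. Each camera call takes 0.05 s, during which the arm holds its last target.

## Working session

There is one attempt and no reset: what is moved stays moved. The work goes in short steps, Python scripts to look and compute and a tool call to move; the robot and the scene stay as the last step left them, time stands still between calls to the robot, and variables do not carry over. Pictures are saved under pics/ and viewed, and the job is handed in when it is done.

Besides the shell and the picture viewer there is one more tool, called after "Emit:" in YAML: its name, and indented under it one key for each argument. move_arm: Moves the arm, as the interface text tells. Its arguments: {"type":"object","properties":{"commands":{"type":"array","items":{"type":"array"}},"newtons":{"type":"number"}},"required":["commands"]}

```bash
mkdir -p pics; python3 - <<'E'
from workcell import env, eyes, job
import cv2,numpy as np,pickle
s=env.get_state();print(s)
d={}
for n in["scene","side","wrist"]:
    r=eyes.read_camera(n);d[n]=r;cv2.imwrite(f"pics/a_{n}.png",r["frame"][:,:,::-1])
    print(n,{k:np.round(v,4).tolist() for k,v in r.items() if k!="frame"})
d['state']=s
pickle.dump(d,open("a.pkl","wb"))
E
```

```text
{'clock': 0.0, 'joint_pos': array([1.20642048e+00, 3.14037734e-01, 4.49241765e-02, 1.30357166e+00,
       1.07823734e-06, 1.43121545e+00]), 'qvel': array([-0.00134164, -0.00063101, -0.00031485,  0.00087191, -0.0006738 ,
        0.00203009]), 'tau': array([-8.10156671e-04, -4.80623710e+01,  2.98536730e+01,  1.93646637e-02,
       -6.22366474e-05, -1.77813700e-06]), 'tcp_pos': array([0.12799323, 0.56007086, 0.24936518]), 'orientation': array([-2.35991597e-04,  1.12160929e-01,  9.93689606e-01, -9.14486663e-04]), 'wrist_force': array([-0.20246409, -0.0584074 , -0.29357112]), 'ft_torque': array([-0.01186671,  0.00056869,  0.04789908]), 'finger_gap': 0.0854504202119748}
scene {'mtx': [[414.4671, 0.0, 253.3033], [0.0, 414.4671, 186.5226], [0.0, 0.0, 1.0]], 'camera_from_world': [[0.1201, 0.9927, -0.0075, -0.0989], [0.5985, -0.0784, -0.7973, -0.2448], [-0.792, 0.0913, -0.6036, 1.4509], [0.0, 0.0, 0.0, 1.0]]}
side {'mtx': [[372.9967, 0.0, 253.2493], [0.0, 372.9967, 191.9816], [0.0, 0.0, 1.0]], 'camera_from_world': [[-0.7509, -0.6603, -0.0147, 0.4684], [-0.4764, 0.5568, -0.6804, 0.3341], [0.4575, -0.5039, -0.7327, 0.6162], [0.0, 0.0, 0.0, 1.0]]}
wrist {'mtx': [[297.3186, 0.0, 250.0357], [0.0, 297.3186, 186.7823], [0.0, 0.0, 1.0]], 'mount': [[-0.0006, -0.9571, -0.2897, 0.0731], [1.0, -0.0005, -0.0006, -0.0009], [0.0005, -0.2897, 0.9571, -0.123], [0.0, 0.0, 0.0, 1.0]]}
```

View pics/a_scene.png

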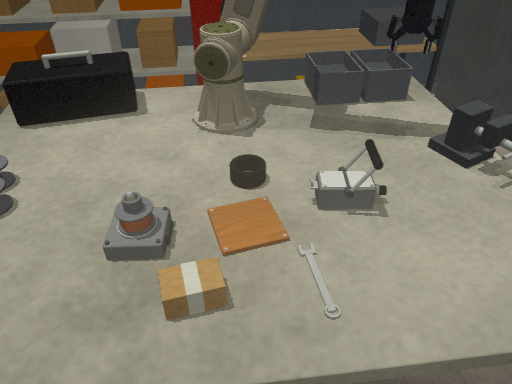

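View pics/a_side.png

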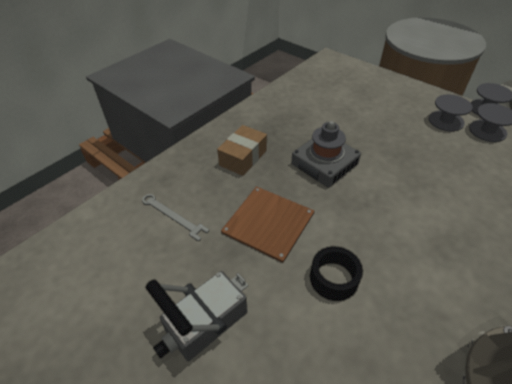

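View pics/a_wrist.png

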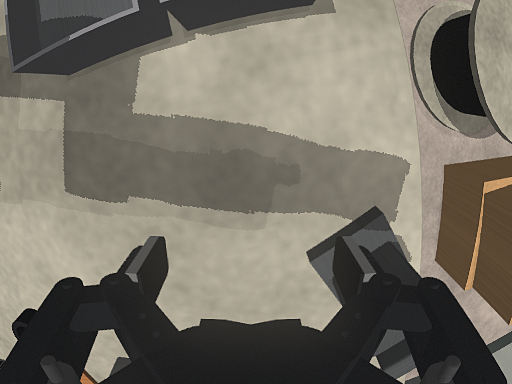

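The scene view shows the isolator at about (345,188) with its bar at (373,155), the board at (247,224), the winder and bobbin at (135,215), the tape at (248,172), the wrench at (320,280) and the carton at (193,288). I'll zoom in for accurate pixels.

```bash
python3 - <<'E'
import cv2
a=cv2.imread("pics/a_scene.png");b=cv2.imread("pics/a_side.png")
def g(im,x,y,w,h,k,n): cv2.imwrite(f"pics/{n}.png",cv2.resize(im[y:y+h,x:x+w],None,fx=k,fy=k,interpolation=cv2.INTER_CUBIC))
g(a,295,130,100,90,6,"z1");g(a,95,180,200,100,4,"z2")
g(b,140,265,115,100,6,"z3");g(b,210,110,160,150,4,"z4")
E
```

```text
(no output)
```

View pics/z1.png

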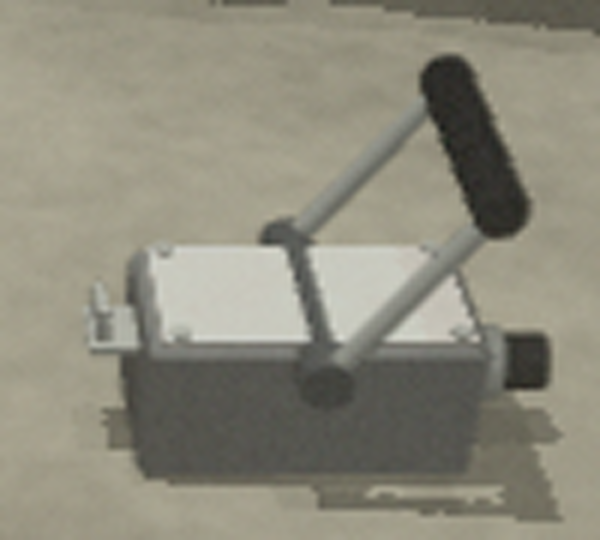

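View pics/z2.png

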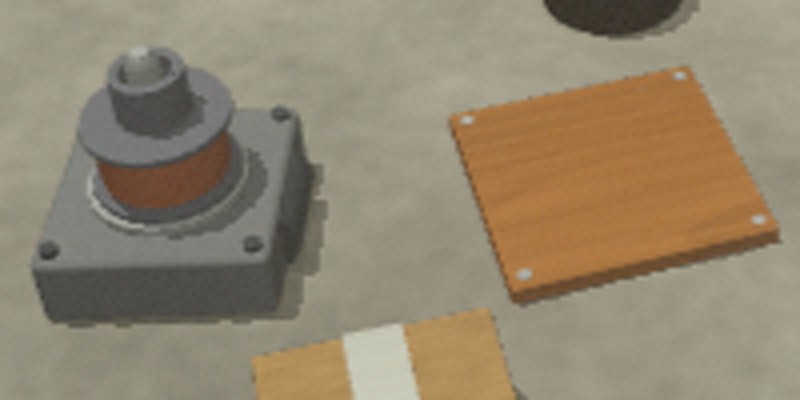

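View pics/z3.png

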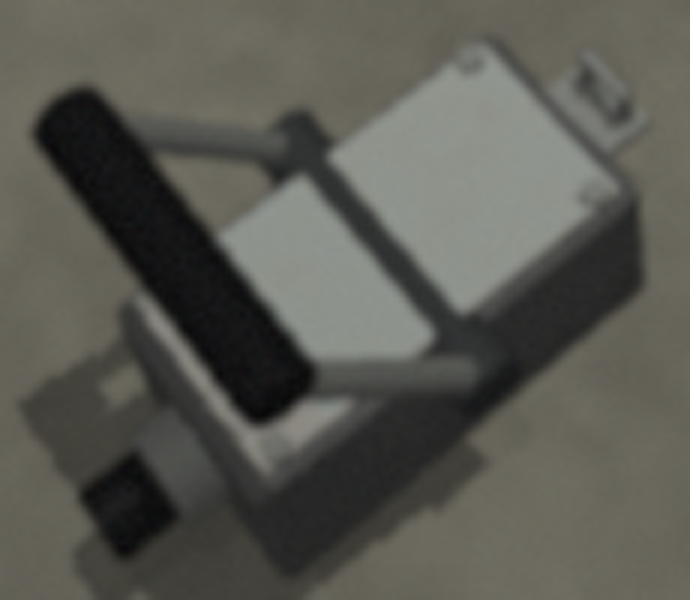

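View pics/z4.png

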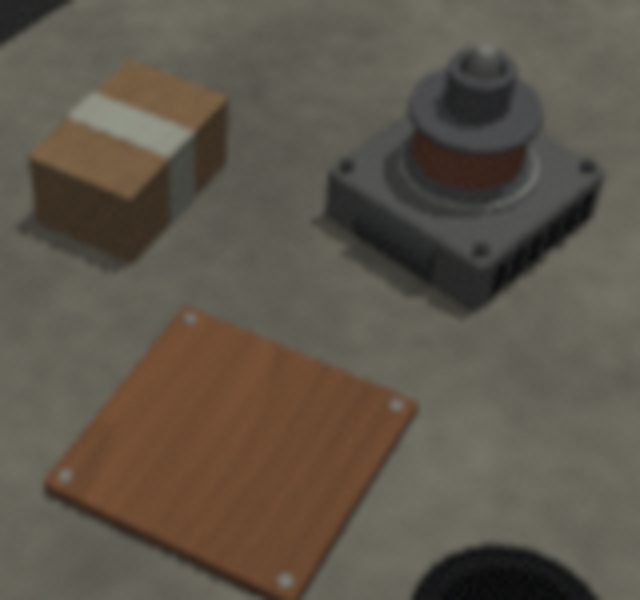

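```bash
cat >h.py <<'E'
import numpy as np,pickle
def ray(c,p):
    K,T=np.array(c["mtx"]),np.array(c["camera_from_world"]);d=T[:3,:3].T@np.linalg.solve(K,[p[0],p[1],1]);return -T[:3,:3].T@T[:3,3],d/np.linalg.norm(d)
def plane(c,p,z):
    o,d=ray(c,p);return o+d*(z-o[2])/d[2]
def tri(rs):
    A=0;b=0
    for o,d in rs:
        M=np.eye(3)-np.outer(d,d);A=A+M;b=b+M@o
    x=np.linalg.solve(A,b);return x,[np.linalg.norm(np.cross(x-o,d)) for o,d in rs]
E
python3 - <<'E'
from h import *
np.set_printoptions(precision=4,suppress=True)
D=pickle.load(open("a.pkl","rb"));a,b=D["scene"],D["side"]
q1=lambda x,y:(295+x/6,130+y/6);q2=lambda x,y:(95+x/4,180+y/4);q3=lambda x,y:(140+x/6,265+y/6);q4=lambda x,y:(210+x/4,110+y/4)
B=np.array([plane(a,q2(*p),.012) for p in[(450,115),(690,68),(778,232),(513,292)]]);print("board scene",B,B.mean(0))
B=np.array([plane(b,q4(*p),.012) for p in[(185,307),(417,405),(297,600),(45,487)]]);print("board side",B,B.mean(0))
for n,p,q in[("bar",(475,147),(175,255)),("barfar",(446,72),(280,395)),("barnear",(503,222),(75,112)),("lugrobot",(285,233),(478,360)),("lugfar",(327,385),(298,140)),("gland",(528,360),(130,505)),("hasp",(112,330),(600,100))]:
    print(n,*tri([ray(a,q1(*p)),ray(b,q3(*q))]))
print("barZ",plane(a,q1(475,147),.143),plane(b,q3(175,255),.143))
for n,p,q,z in[("tip",(138,50),(487,48),.138),("collar",(147,68),(483,67),.126),("flange",(156,117),(476,112),.096)]:
    print(n,*tri([ray(a,q2(*p)),ray(b,q4(*q))]),plane(a,q2(*p),z),plane(b,q4(*q),z))
for n,p in[("tape",(248,165))]: print(n,plane(a,p,.048),plane(b,(336,262),.048))
print("carton",[plane(a,p,.06) for p in[(159,269),(220,261),(227,288),(165,297)]])
print("wrench",plane(a,(307,247),.005),plane(a,(333,311),.005))
print("side wrench",plane(b,(148,200),.005),plane(b,(200,233),.005))
E
```

```text
board scene [[ 0.5077 -0.0768  0.012 ]
 [ 0.4806  0.0785  0.012 ]
 [ 0.636   0.1063  0.012 ]
 [ 0.6637 -0.0473  0.012 ]] [0.572  0.0152 0.012 ]
board side [[ 0.6557 -0.0479  0.012 ]
 [ 0.5002 -0.0763  0.012 ]
 [ 0.471   0.0747  0.012 ]
 [ 0.6237  0.1087  0.012 ]] [0.5626 0.0148 0.012 ]
bar [0.5085 0.3293 0.1389] [np.float64(0.0019317419419544557), np.float64(0.0019317419419544529)]
barfar [0.4579 0.3358 0.1429] [np.float64(0.0007619861449720464), np.float64(0.0007619861449720991)]
barnear [0.5613 0.3207 0.1393] [np.float64(0.002298757061898077), np.float64(0.0022987570618980668)]
lugrobot [0.4554 0.2777 0.0653] [np.float64(0.0006332836552853707), np.float64(0.0006332836552854083)]
lugfar [0.5507 0.2651 0.0578] [np.float64(0.0031194179635539118), np.float64(0.003119417963554098)]
gland [0.5142 0.3677 0.0321] [np.float64(0.0032487463756633293), np.float64(0.0032487463756634334)]
hasp [0.4924 0.191  0.0499] [np.float64(0.003360264046386957), np.float64(0.0033602640463868266)]
barZ [0.5152 0.3282 0.143 ] [0.5056 0.3283 0.143 ]
tip [ 0.5797 -0.2379  0.1369] [np.float64(0.0018622215054673538), np.float64(0.0018622215054673998)] [ 0.5833 -0.2359  0.138 ] [ 0.5792 -0.2394  0.138 ]
collar [ 0.5792 -0.2357  0.1241] [np.float64(0.002046397803213013), np.float64(0.00204639780321303)] [ 0.584  -0.2333  0.126 ] [ 0.5781 -0.2365  0.126 ]
flange [ 0.579  -0.2369  0.0891] [np.float64(0.0016008702162186687), np.float64(0.0016008702162186605)] [ 0.5893 -0.2333  0.096 ] [ 0.575  -0.2313  0.096 ]
tape [0.3807 0.0395 0.048 ] [0.3777 0.0307 0.048 ]
carton [array([ 0.7369, -0.1758,  0.06  ]), array([ 0.7311, -0.0556,  0.06  ]), array([ 0.8005, -0.0464,  0.06  ]), array([ 0.8068, -0.1608,  0.06  ])]
wrench [0.6625 0.1417 0.005 ] [0.8368 0.1532 0.005 ]
side wrench [0.8327 0.1538 0.005 ] [0.6619 0.1393 0.005 ]
```

Emit:
move_arm:
  commands:
    - [[0.8, -0.36, 0], [0, 0, 0], -1]
    - [[0.8, -0.36, 0], [0, 0, 0], -1]
    - [[0.8, -0.36, 0], [0, 0, 0], -1]
    - [[0.8, -0.36, 0], [0, 0, 0], -1]
    - [[0.8, -0.36, 0], [0, 0, 0], -1]
  newtons: 40

```text
clock: 0.65
tcp_pos: [0.2892, 0.4877, 0.25]
orientation: [-0.0, 0.112, 0.994, -0.0]
wrist_force: [-0.0, 0.9, -0.5]
finger_gap: 0.0125
```

Emit:
move_arm:
  commands:
    - [[0.8, -0.36, 0], [0, 0, 0], -1]
    - [[0.8, -0.36, 0], [0, 0, 0], -1]
    - [[0.8, -0.36, 0], [0, 0, 0], -1]
    - [[0.8, -0.36, 0], [0, 0, 0], -1]
    - [[0.8, -0.36, 0], [0, 0, 0], -1]

```text
clock: 1.15
tcp_pos: [0.4493, 0.4157, 0.25]
orientation: [-0.0, 0.112, 0.994, -0.0]
wrist_force: [0.7, 0.2, -0.0]
finger_gap: -0.0001
```

Emit:
move_arm:
  commands:
    - [[0.8, -0.36, 0], [0, 0, 0], -1]
    - [[0.8, -0.36, 0], [0, 0, 0], -1]
    - [[0, 0, 0], [0, 0, 0], -1]

```text
clock: 1.45
tcp_pos: [0.5159, 0.3855, 0.2491]
orientation: [0.0, 0.115, 0.993, -0.0]
wrist_force: [-0.1, 0.5, -0.1]
finger_gap: 0.0
```

Emit:
move_arm:
  commands:
    - [[0, 0, -0.7], [0, 0, 0], -1]
    - [[0, 0, -0.7], [0, 0, 0], -1]
    - [[0, 0, -0.7], [0, 0, 0], -1]
    - [[0, 0, -0.7], [0, 0, 0], -1]
    - [[0, 0, 0], [0, 0, 0], -1]

```text
clock: 1.95
tcp_pos: [0.5087, 0.3865, 0.1337]
orientation: [-0.004, 0.112, 0.994, -0.003]
wrist_force: [-0.5, -0.3, 0.3]
finger_gap: -0.0001
```

```bash
cat > look.py <<'E'
from workcell import env,eyes
import cv2,sys
t=sys.argv[1]
for n in sys.argv[2:]:
    cv2.imwrite(f"pics/{t}_{n}.png",eyes.read_camera(n)["frame"][:,:,::-1])
s=env.get_state();print(s["clock"],s["tcp_pos"],s["wrist_force"])
E
python3 look.py b scene side
python3 -c "
import cv2,numpy as np
a=cv2.imread('pics/b_scene.png')[110:220,290:400];b=cv2.imread('pics/b_side.png')[254:364,140:250]
cv2.imwrite('pics/b2.png',cv2.resize(np.hstack([a,b]),None,fx=3.6,fy=3.6))"
```

```text
2.05 [0.51131465 0.38783034 0.138256  ] [ 0.33896038 -0.45294405  0.30258773]
```

View pics/b2.png

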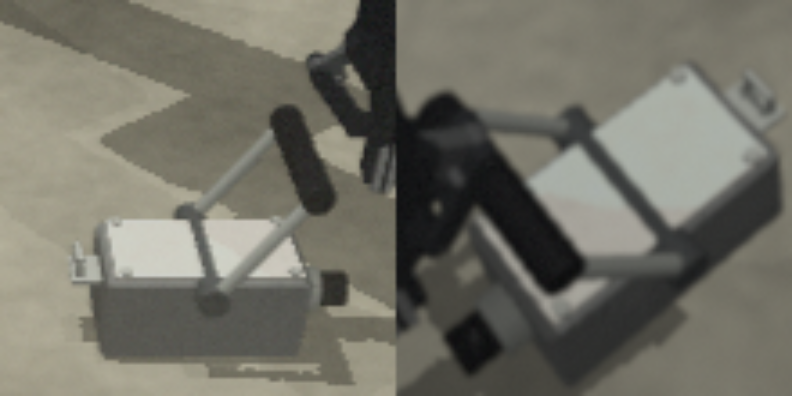

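Fingers are behind the bar on the gland side, with the tips below the bar. I'll sweep towards the hasp.

Emit:
move_arm:
  commands:
    - [[-0.04, -0.3, 0], [0, 0, 0], -1]
    - [[-0.04, -0.3, 0], [0, 0, 0], -1]
    - [[-0.04, -0.3, 0], [0, 0, 0], -1]
    - [[-0.04, -0.3, 0], [0, 0, 0], -1]
    - [[-0.04, -0.3, 0], [0, 0, 0], -1]

```text
clock: 2.55
tcp_pos: [0.5061, 0.3299, 0.1424]
orientation: [0.002, 0.112, 0.994, 0.005]
wrist_force: [-5.7, 14.0, 23.6]
finger_gap: 0.0
```

Emit:
move_arm:
  commands:
    - [[-0.04, -0.3, 0], [0, 0, 0], -1]
    - [[-0.04, -0.3, 0], [0, 0, 0], -1]
    - [[-0.04, -0.3, 0], [0, 0, 0], -1]
    - [[-0.04, -0.3, 0], [0, 0, 0], -1]
    - [[0, 0, 0], [0, 0, 0], -1]

```text
clock: 3.05
tcp_pos: [0.4995, 0.2785, 0.1423]
orientation: [0.003, 0.113, 0.994, 0.001]
wrist_force: [-1.0, 0.0, -0.8]
finger_gap: -0.0
```

```bash
python3 look.py c scene side
python3 -c "
import cv2,numpy as np
a=cv2.imread('pics/c_scene.png')[110:220,290:400];b=cv2.imread('pics/c_side.png')[254:364,140:250]
cv2.imwrite('pics/c2.png',cv2.resize(np.hstack([a,b]),None,fx=3.6,fy=3.6))"
```

```text
3.15 [0.49806753 0.2788384  0.13964597] [-0.15856594 -0.77088979 -0.67814388]
```

View pics/c2.png

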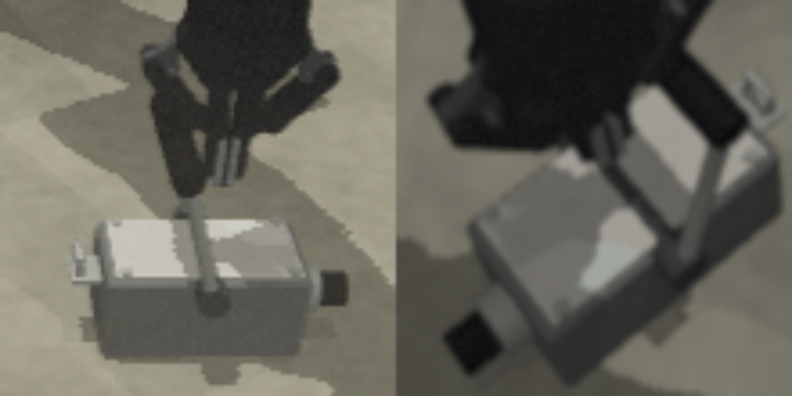

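Emit:
move_arm:
  commands:
    - [[0.08, 0.6, 0], [0, 0, 0], -1]
    - [[0, 0.2, 0.7], [0, 0, 0], -1]
    - [[0, 0, 0.8], [0, 0, 0], -1]
    - [[0, 0, 0.8], [0, 0, 0], -1]
    - [[0, 0, 0.8], [0, 0, 0], -1]

```text
clock: 3.65
tcp_pos: [0.5004, 0.3115, 0.2626]
orientation: [-0.001, 0.112, 0.994, -0.0]
wrist_force: [0.1, 0.3, 0.8]
finger_gap: -0.0001
```

```bash
python3 look.py d scene side
python3 -c "
import cv2,numpy as np
a=cv2.imread('pics/d_scene.png')[110:220,290:400];b=cv2.imread('pics/d_side.png')[254:364,140:250]
cv2.imwrite('pics/d2.png',cv2.resize(np.hstack([a,b]),None,fx=3.6,fy=3.6))
import pickle
D=pickle.load(open('a.pkl','rb'))
for v,z in((.6,'off'),(.35,'v.95'),):
  for n in('scene','side'):
    P=np.array([.503-.14*.1*np.sin(v),.2715-.099*np.sin(v),.06+.1*np.cos(v),1]);c=D[n];p=c['mtx']@(c['camera_from_world']@P)[:3];p=p[:2]/p[2]
    print(z,n,p,(p-(290,110))*3.6 if n=='scene' else (p-(140,254))*3.6+(396,0))"
```

```text
3.75 [0.50267043 0.3124192  0.2666818 ] [ 0.43108111  0.00513353 -0.00525253]
off scene [325.76014497 153.50418448] [128.7365219  156.61506414]
off side [224.92079866 263.86118565] [701.71487519  35.50026835]
v.95 scene [335.5904621  149.49054116] [164.12566356 142.16594816]
v.95 side [213.72330025 267.79719679] [661.40388091  49.66990845]
```

View pics/d2.png

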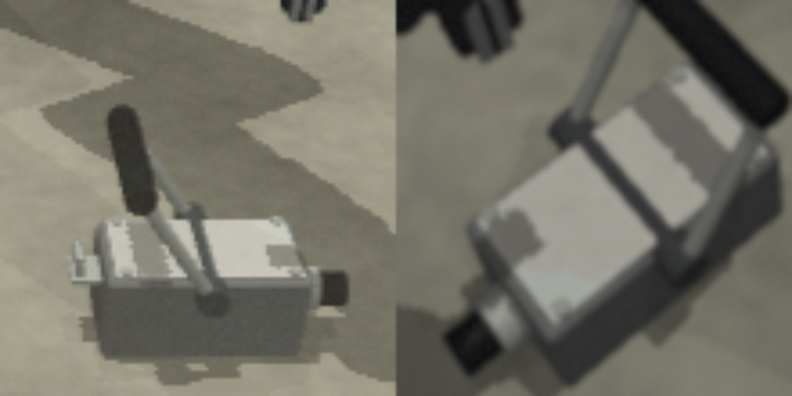

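The bar is at crop (131,158) against a predicted (129,157) at the off stop, so the handle is off. Next I'll carry the open gripper over to the bobbin.

Emit:
move_arm:
  commands:
    - [[0.13, -0.9, 0], [0, 0, 0], 1]
    - [[0.13, -0.9, 0], [0, 0, 0], 1]
    - [[0.13, -0.9, 0], [0, 0, 0], 1]
    - [[0.13, -0.9, 0], [0, 0, 0], 1]
    - [[0.13, -0.9, 0], [0, 0, 0], 1]

```text
clock: 4.25
tcp_pos: [0.5264, 0.1302, 0.261]
orientation: [-0.001, 0.112, 0.994, -0.0]
wrist_force: [0.2, -0.1, -0.7]
finger_gap: 0.0724
```

Emit:
move_arm:
  commands:
    - [[0.13, -0.9, 0], [0, 0, 0], 1]
    - [[0.13, -0.9, 0], [0, 0, 0], 1]
    - [[0.13, -0.9, 0], [0, 0, 0], 1]
    - [[0.13, -0.9, 0], [0, 0, 0], 1]
    - [[0.13, -0.9, 0], [0, 0, 0], 1]

```text
clock: 4.75
tcp_pos: [0.5524, -0.0497, 0.261]
orientation: [-0.001, 0.112, 0.994, 0.0]
wrist_force: [0.9, -0.2, 0.6]
finger_gap: 0.085
```

Emit:
move_arm:
  commands:
    - [[0.13, -0.9, 0], [0, 0, 0], 1]
    - [[0.13, -0.9, 0], [0, 0, 0], 1]
    - [[0.13, -0.9, 0], [0, 0, 0], 1]
    - [[0.13, -0.9, 0], [0, 0, 0], 1]
    - [[0.13, -0.9, 0], [0, 0, 0], 1]

```text
clock: 5.25
tcp_pos: [0.5784, -0.2296, 0.2608]
orientation: [-0.001, 0.112, 0.994, 0.001]
wrist_force: [0.1, 0.1, -0.1]
finger_gap: 0.0857
```

```bash
python3 - <<'E'
from workcell import env,eyes
import cv2,numpy as np,pickle
s=env.get_state();r=eyes.read_camera("wrist");pickle.dump((s,r),open("w.pkl","wb"))
print(s["tcp_pos"],s["orientation"],s["joint_pos"]);cv2.imwrite("pics/e_wrist.png",r["frame"][:,:,::-1])
from scipy.spatial.transform import Rotation as R
q=s["orientation"];Rt=R.from_quat([*q[1:],q[0]]).as_matrix();M=r["mount"]
for z in(.126,.138):
    P=np.array([.580,-.2365,z]);t=Rt.T@(P-s["tcp_pos"]);c=np.linalg.inv(M)@[*t,1];c=c[:3]
    th=np.arctan2(np.hypot(c[0],c[1]),c[2]);u=c[:2]/np.hypot(*c[:2])*th*r["mtx"][0,0]+r["mtx"][:2,2];print(z,u)
E
```

```text
[ 0.5784069  -0.22962464  0.26084033] [-1.01152362e-03  1.12273766e-01  9.93676651e-01  5.40748383e-04] [-5.06921868e-01  4.07965615e-01  2.08586346e-01  1.37370036e+00
  2.21077868e-04 -2.81899991e-01]
0.126 [244.10372873 185.13001927]
0.138 [243.84414207 189.04264029]
```

View pics/e_wrist.png

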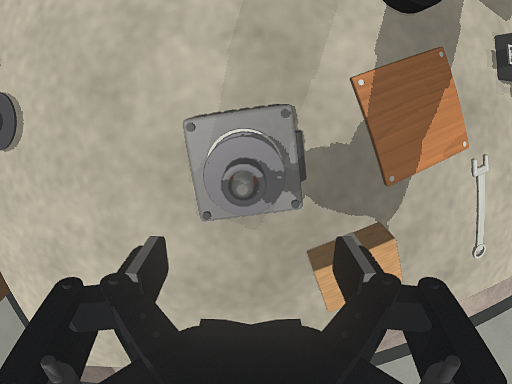

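```bash
python3 -c "
import cv2
a=cv2.imread('pics/e_wrist.png')[100:230,175:315];cv2.imwrite('pics/e2.png',cv2.resize(a,None,fx=4.5,fy=4.5,interpolation=cv2.INTER_CUBIC))"
```

```text
(no output)
```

View pics/e2.png

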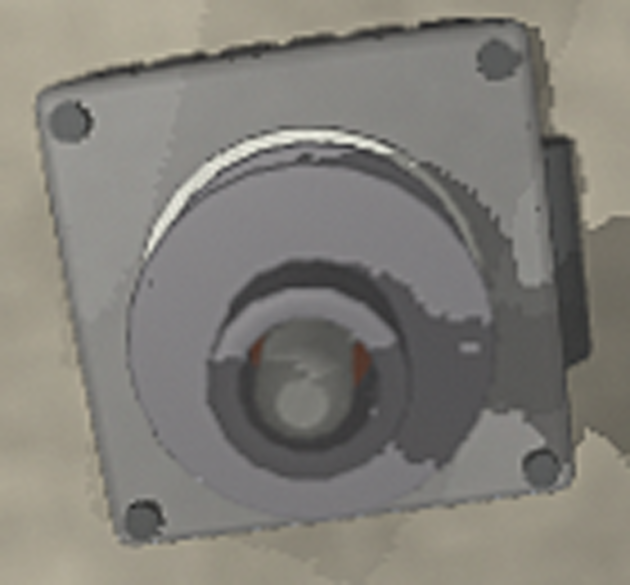

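The wrist view shows the collar centre at (243,185) and the spindle tip at (242,190). Both agree within about 1 mm with the position from the other two cameras, (0.580, -0.237). Descending.

Emit:
move_arm:
  commands:
    - [[0.04, -0.18, -0.7], [0, 0, 0], 1]
    - [[0, 0, -0.7], [0, 0, 0], 1]
    - [[0, 0, -0.7], [0, 0, 0], 1]
    - [[0, 0, -0.7], [0, 0, 0], 1]
    - [[0, 0, -0.4], [0, 0, 0], 1]

```text
clock: 5.8
tcp_pos: [0.5785, -0.2344, 0.1303]
orientation: [-0.003, 0.112, 0.994, 0.001]
wrist_force: [-0.2, 0.2, 0.0]
finger_gap: 0.0853
```

Emit:
move_arm:
  commands:
    - [[0, 0, 0], [0, 0, 0], 1]
    - [[0, 0, 0], [0, 0, 0], 1]

```text
clock: 6.0
tcp_pos: [0.58, -0.2351, 0.1337]
orientation: [-0.001, 0.112, 0.994, 0.0]
wrist_force: [0.4, 0.2, 0.4]
finger_gap: 0.0854
```

```bash
python3 look.py f scene side wrist
python3 -c "
import cv2,numpy as np
a=cv2.imread('pics/f_scene.png')[150:270,70:190];b=cv2.imread('pics/f_side.png')[80:200,260:380]
cv2.imwrite('pics/f2.png',cv2.resize(np.hstack([a,b]),None,fx=3.3,fy=3.3))"
```

```text
6.15 [ 0.58132575 -0.23582278  0.13564756] [ 1.1394549  -0.06492052  0.06301568]
```

View pics/f2.png

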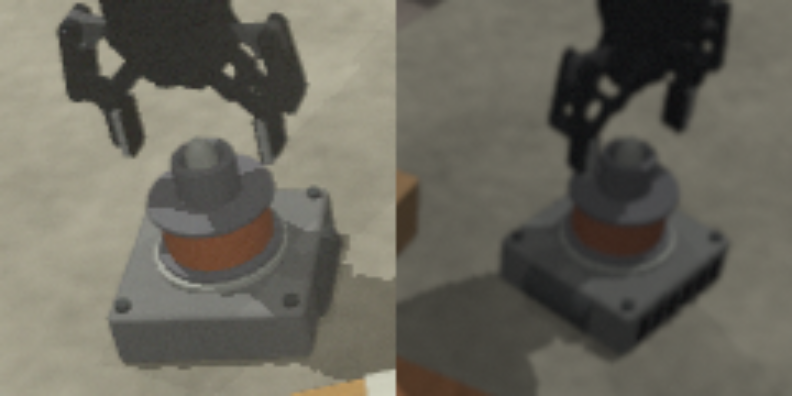

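View pics/f_wrist.png

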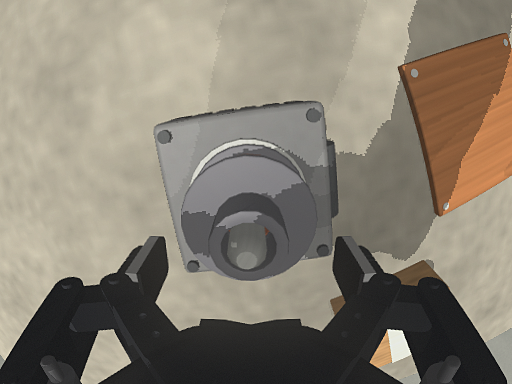

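Emit:
move_arm:
  commands:
    - [[0, -0.05, -0.2], [0, 0, 0], 1]
    - [[0, 0, -0.2], [0, 0, 0], 1]
    - [[0, 0, 0], [0, 0, 0], 1]

```text
clock: 6.45
tcp_pos: [0.5798, -0.2371, 0.1169]
orientation: [-0.001, 0.112, 0.994, 0.0]
wrist_force: [-0.1, 0.7, -0.6]
finger_gap: 0.0855
```

Emit:
move_arm:
  commands:
    - [[0, 0, 0], [0, 0, 0], -1]
    - [[0, 0, 0], [0, 0, 0], -1]
    - [[0, 0, 0], [0, 0, 0], -1]
    - [[0, 0, 0], [0, 0, 0], -1]
    - [[0, 0, 0], [0, 0, 0], -1]
  newtons: 60

```text
clock: 6.95
tcp_pos: [0.5811, -0.2374, 0.1189]
orientation: [0.001, 0.112, 0.994, -0.0]
wrist_force: [1.3, 1.4, 3.2]
finger_gap: 0.0401
```

```bash
python3 look.py g scene side wrist
python3 -c "
import cv2,numpy as np
a=cv2.imread('pics/g_scene.png')[150:270,70:190];b=cv2.imread('pics/g_side.png')[80:200,260:380]
cv2.imwrite('pics/g2.png',cv2.resize(np.hstack([a,b]),None,fx=3.3,fy=3.3))"
```

```text
7.1 [ 0.58104901 -0.23741785  0.11892292] [0.41758412 1.25498164 4.16630278]
```

View pics/g2.png

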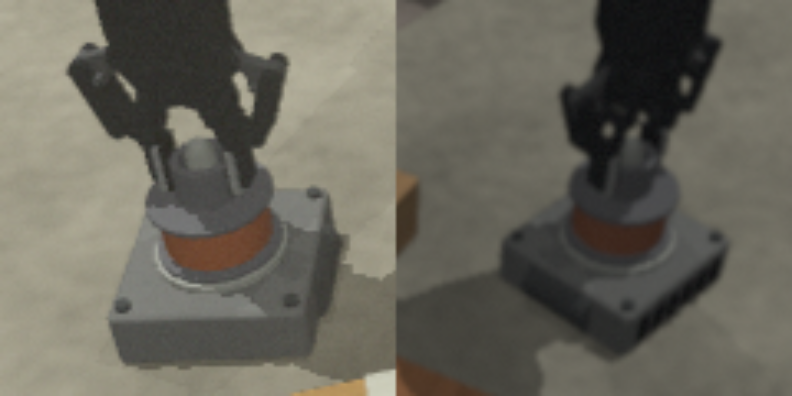

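View pics/g_wrist.png

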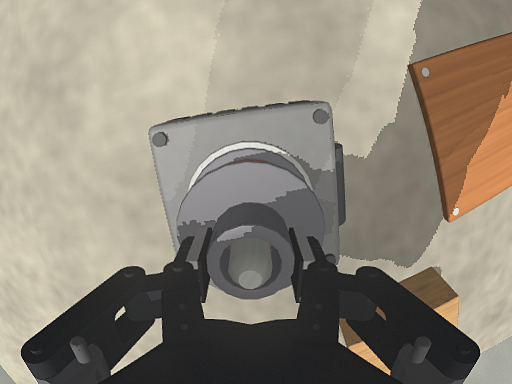

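The collar sits centred between the pads, with a gap of about 40 mm. Lifting straight up.

Emit:
move_arm:
  commands:
    - [[0, 0, 0.1], [0, 0, 0], -1]
    - [[0, 0, 0.3], [0, 0, 0], -1]
    - [[0, 0, 0.4], [0, 0, 0], -1]
    - [[0, 0, 0.4], [0, 0, 0], -1]
    - [[0, 0, 0.4], [0, 0, 0], -1]

```text
clock: 7.6
tcp_pos: [0.5801, -0.2374, 0.1829]
orientation: [-0.001, 0.112, 0.994, 0.0]
wrist_force: [-0.3, -0.3, -3.9]
finger_gap: 0.0402
```

Emit:
move_arm:
  commands:
    - [[0, 0, 0.4], [0, 0, 0], -1]
    - [[0, 0, 0.4], [0, 0, 0], -1]
    - [[0, 0, 0.4], [0, 0, 0], -1]
    - [[0, 0, 0.3], [0, 0, 0], -1]
    - [[0, 0, 0], [0, 0, 0], -1]

```text
clock: 8.1
tcp_pos: [0.5812, -0.238, 0.2444]
orientation: [0.001, 0.112, 0.994, -0.001]
wrist_force: [-0.3, -0.5, -4.1]
finger_gap: 0.0398
```

```bash
python3 look.py i scene side wrist
```

```text
8.25 [ 0.5802009  -0.2372566   0.24143814] [-0.18676181 -0.36860371 -3.53257454]
```

View pics/i_scene.png

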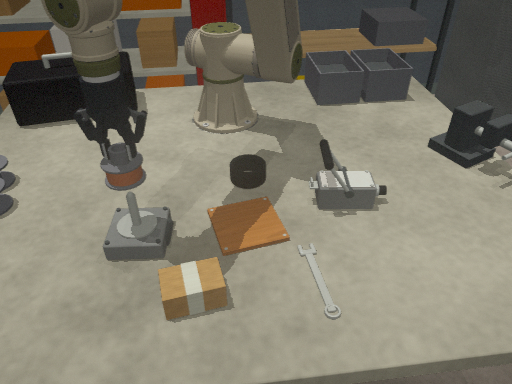

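View pics/i_side.png

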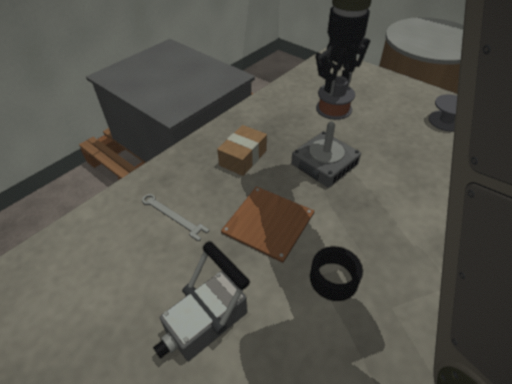

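The bobbin is clear of the spindle (underside about 0.174 m), upright, and the handle is still off. Carrying it to the board.

Emit:
move_arm:
  commands:
    - [[0, 0.3, 0], [0, 0, 0], -1]
    - [[-0.04, 0.6, 0], [0, 0, 0], -1]
    - [[-0.04, 0.7, 0], [0, 0, 0], -1]
    - [[-0.04, 0.7, 0], [0, 0, 0], -1]
    - [[-0.04, 0.7, 0], [0, 0, 0], -1]

```text
clock: 8.75
tcp_pos: [0.5734, -0.1154, 0.2414]
orientation: [-0.001, 0.112, 0.994, 0.0]
wrist_force: [0.2, -0.2, -3.8]
finger_gap: 0.0401
```

Emit:
move_arm:
  commands:
    - [[-0.04, 0.7, 0], [0, 0, 0], -1]
    - [[-0.04, 0.7, 0], [0, 0, 0], -1]
    - [[-0.04, 0.7, 0], [0, 0, 0], -1]
    - [[-0.04, 0.7, 0], [0, 0, 0], -1]
    - [[-0.02, 0.5, 0], [0, 0, 0], -1]

```text
clock: 9.25
tcp_pos: [0.5657, 0.0172, 0.2416]
orientation: [-0.001, 0.111, 0.994, 0.0]
wrist_force: [0.8, -0.5, -3.9]
finger_gap: 0.0402
```

Emit:
move_arm:
  commands:
    - [[0, 0, -0.3], [0, 0, 0], -1]
    - [[0, 0, -0.6], [0, 0, 0], -1]
    - [[0, 0, -0.6], [0, 0, 0], -1]
    - [[0, 0, -0.6], [0, 0, 0], -1]
    - [[0, 0, -0.6], [0, 0, 0], -1]

```text
clock: 9.75
tcp_pos: [0.566, 0.0145, 0.1323]
orientation: [-0.001, 0.112, 0.994, -0.0]
wrist_force: [-0.3, 0.1, -4.1]
finger_gap: 0.0401
```

Emit:
move_arm:
  commands:
    - [[0, 0, -0.5], [0, 0, 0], -1]
    - [[0, 0, -0.2], [0, 0, 0], -1]
    - [[0, 0, 0], [0, 0, 0], -1]
    - [[0, 0, 0], [0, 0, 0], -1]

```text
clock: 10.15
tcp_pos: [0.5672, 0.0144, 0.1067]
orientation: [0.0, 0.112, 0.994, 0.0]
wrist_force: [0.2, 0.2, -2.8]
finger_gap: 0.0403
```

```bash
python3 look.py j scene side
python3 -c "
import cv2,numpy as np
a=cv2.imread('pics/j_scene.png')[145:265,190:310];b=cv2.imread('pics/j_side.png')[150:270,210:330]
cv2.imwrite('pics/j2.png',cv2.resize(np.hstack([a,b]),None,fx=3.3,fy=3.3))"
```

```text
10.25 [0.56792382 0.01442991 0.10753798] [-0.01773365 -0.05186992 -3.66172097]
```

View pics/j2.png

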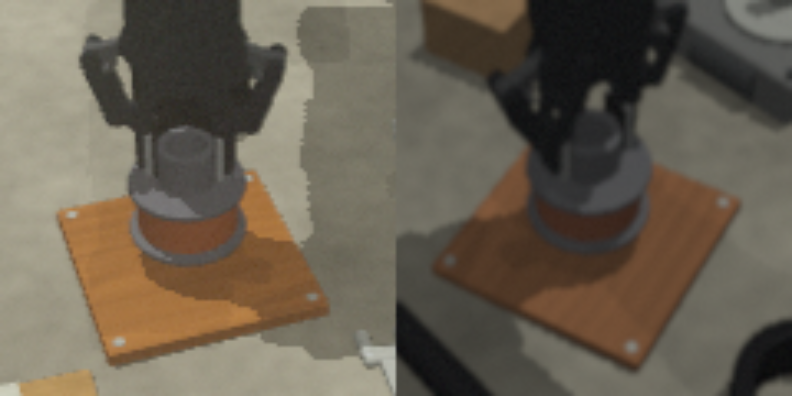

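It hangs upright over the middle of the board with about 26 mm to go. Lowering slowly.

Emit:
move_arm:
  commands:
    - [[0, 0, -0.15], [0, 0, 0], -1]
    - [[0, 0, -0.15], [0, 0, 0], -1]
    - [[0, 0, -0.15], [0, 0, 0], -1]
    - [[0, 0, -0.1], [0, 0, 0], -1]
    - [[0, 0, 0], [0, 0, 0], -1]

```text
clock: 10.75
tcp_pos: [0.5663, 0.0146, 0.0833]
orientation: [-0.001, 0.112, 0.994, 0.0]
wrist_force: [-0.2, -0.4, -3.8]
finger_gap: 0.0398
```

Emit:
move_arm:
  commands:
    - [[0, 0, -0.03], [0, 0, 0], -1]
    - [[0, 0, -0.03], [0, 0, 0], -1]
    - [[0, 0, 0], [0, 0, 0], -1]

```text
clock: 11.05
tcp_pos: [0.567, 0.0146, 0.0819]
orientation: [0.0, 0.112, 0.994, 0.0]
wrist_force: [-0.6, 0.3, -3.3]
finger_gap: 0.0402
```

Emit:
move_arm:
  commands:
    - [[0, 0, -0.03], [0, 0, 0], -1]
    - [[0, 0, -0.02], [0, 0, 0], -1]
    - [[0, 0, 0], [0, 0, 0], -1]

```text
clock: 11.35
tcp_pos: [0.5673, 0.0146, 0.0809]
orientation: [0.001, 0.112, 0.994, 0.0]
wrist_force: [-2.5, 0.9, 3.8]
finger_gap: 0.0399
```

The wrist force went from -3.5 to +3.8 N, so the bobbin is standing on the board. Releasing.

Emit:
move_arm:
  commands:
    - [[0, 0, 0], [0, 0, 0], 0.1]
    - [[0, 0, 0], [0, 0, 0], 0.4]
    - [[0, 0, 0], [0, 0, 0], 1]
    - [[0, 0, 0], [0, 0, 0], 1]
    - [[0, 0, 0], [0, 0, 0], 1]

```text
clock: 11.85
tcp_pos: [0.567, 0.0145, 0.0799]
orientation: [-0.0, 0.112, 0.994, 0.0]
wrist_force: [0.3, 0.6, -0.7]
finger_gap: 0.0853
```

Emit:
move_arm:
  commands:
    - [[0, 0, 0.3], [0, 0, 0], 1]
    - [[0, 0, 0.6], [0, 0, 0], 1]
    - [[0, 0, 0.8], [0, 0, 0], 1]
    - [[0, 0, 0.8], [0, 0, 0], 1]
    - [[0, 0, 0.8], [0, 0, 0], 1]

```text
clock: 12.35
tcp_pos: [0.5669, 0.0146, 0.2141]
orientation: [0.0, 0.112, 0.994, 0.0]
wrist_force: [0.3, 0.2, -0.2]
finger_gap: 0.0853
```

Emit:
move_arm:
  commands:
    - [[-0.5, 0, 0.8], [0, 0, 0], 1]
    - [[-0.5, 0, 0.8], [0, 0, 0], 1]
    - [[0, 0, 0], [0, 0, 0], 1]
    - [[0, 0, 0], [0, 0, 0], 1]

```text
clock: 12.75
tcp_pos: [0.5274, 0.0145, 0.2777]
orientation: [0.002, 0.112, 0.994, 0.0]
wrist_force: [0.3, -0.0, 0.5]
finger_gap: 0.0855
```

```bash
python3 look.py k scene side
python3 -c "
import cv2,numpy as np
a=cv2.imread('pics/k_scene.png')[120:270,190:400];b=cv2.imread('pics/k_side.png')[150:350,140:350]
cv2.imwrite('pics/k2.png',cv2.resize(np.hstack([a,b[:150]]),None,fx=1.9,fy=1.9));cv2.imwrite('pics/k3.png',cv2.resize(b,None,fx=2.8,fy=2.8))"
```

```text
12.85 [0.5269366  0.01456208 0.27549201] [-0.31577764 -0.54266233 -0.2590872 ]
```

View pics/k_scene.png

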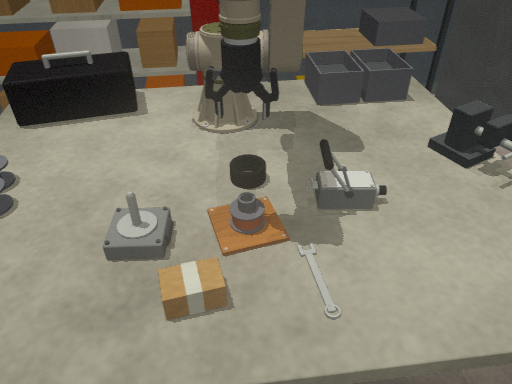

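View pics/k3.png

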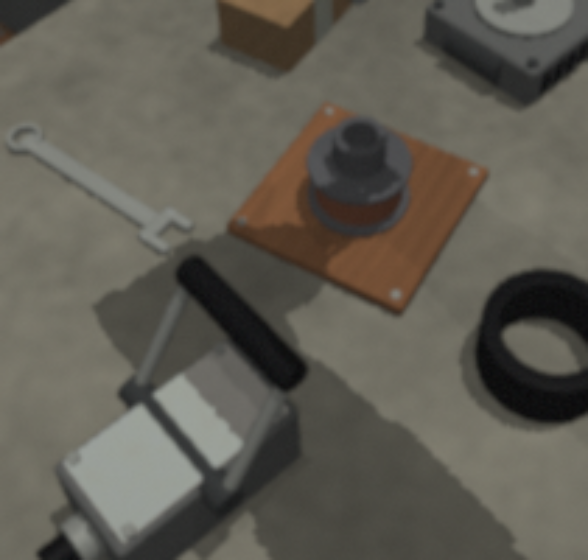

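Both views show the bobbin upright at mid-board with its collar at (247,200) in the scene. The handle is off, the other items are in place and the gripper is clear. Handing in.

```bash
python3 -c "
from h import *
D=pickle.load(open('a.pkl','rb'))
print(plane(D['scene'],(247,197.5),.088),plane(D['side'],(140+361/2.8,150+133/2.8),.088))
from workcell import job
print(job.hand_in())"
```

```text
[0.57043217 0.0167983  0.088     ] [0.56574387 0.012871   0.088     ]
the job is handed in; nothing more can be done
None
```

I flipped the isolator to off and slid the bobbin up off the spindle. It now stands collar-up on the wooden board, and I handed the job in at about 13 s on the clock. `hand_in` reports no verdict.

- **Isolator:** I pushed the bar over with closed fingers. Before touching the bobbin, I measured the bar within about 1 mm of its predicted off position. It was still off in the last pictures.
- **Bobbin placement:** I lowered it in 1 mm steps until the wrist force reversed from -3.5 to +3.8 N, then opened the gripper and backed away. The two cameras put its collar at (0.570, 0.017) and (0.566, 0.013). The board centre is near (0.567, 0.015), so it is within about 5 mm against the 45 mm allowed.
- **Other items:** the tape roll, wrench and carton look unmoved in the pictures. The gripper is well clear of everything.
- **Disagreements:** the two cameras differed by up to about 9 mm in x on the board centre and the bar, so I used values between them. None of the checks failed.

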